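Lay a power supply on its side on the tilt-down rest

ROBOT

A 6-joint arm with a two-finger parallel gripper is mounted at the origin on the work surface. World frame = base frame: x ahead of the robot, y to its left, z up, the work surface at z = 0. Lengths are in m, angles in rad, forces in N, time in s.
With the tool pointing down it reaches from about 0.425 to 0.95 m from the base axis. Payload 14.7 kg.
Tool frame: the origin (TCP) lies between the finger pads; the fingertips stand 25 mm ahead of it and the grasp point (between the pads) lies 6 mm ahead of it; z points along the fingers, x is the direction in which the jaws open and shut, and the axes are right-handed (so a half turn about z gives the same grasp; the last joint's range is limited). The gripper opens to 85 mm and grips with 20 to 120 N. Pads are 22 mm wide; open, the fingers measure 114 mm over their backs; the gripper's body (76 mm by 85 mm) begins 54 mm behind the grasp point. The pads swing forward as they close: fully open they stand 13 mm farther back than shut.
Start: joints at [1.245, 0.48, 1.596, -0, 1.065, -0.047], TCP at [0.179, 0.625, 0.256] pointing down, gripper open.
Joint ranges: [-2.75, 2.75], [-0.82, 2.05], [0.23, 2.67], [-1.56, 4.7], [0.09, 2.69], [-2.92, 2.92]. Speed limits (rad/s): [1.89, 1.89, 2.39, 3.01, 3.01, 3.01].

INTERFACE

Orientations are given as [roll, pitch, yaw] about the fixed x, y, z axes, in that order (R = Rz(yaw) Ry(pitch) Rx(roll)).
In Python, from station import monitor, eyes, ticket, spotter gives the robot as it stands. The module is installed in compiled form; this text tells all that it offers.
- The arm moves only by the tool jog_arm, never from a script. Its argument "rows" is a list of rows, each a list of 7 numbers: the shift along the tool's x, y, z in cm, then the turn, a rotation vector about the tool's x, y, z in rad, then the closure in counts, from 0 (fully open) to 255 (shut). A call has 1 to 12 rows; each row shifts and turns the commanded pose from where the row before left it, along the tool's axes as they then stand; what a row does not reach is not made up. A row lasts 1/12 s, in which the tool goes at most 41.7 mm and 7.16 degrees, less where a joint would pass 70% of its speed; a pose out of reach is approached as far as the arm can. A call with a gripper value outside its range is refused whole. The fingers move at their own pace and stop on an object; "newtons" is the grip in N (left out, the last holds). Time passes only in rows, so rows that do not move let the fingers close. It gives the time, the measured TCP pose, the force and the opening at its end, in the units of the state.
- monitor.get_state(): the state, without advancing time (a new reading comes with each control period).
- eyes.capture(name): name is "scene" or "top" or "wrist"; returns (picture, depth): 384x512x3 uint8, red, green, blue; 384x512 float32, m along the optical axis (not along the pixel's ray), 0 where there is no reading.
- eyes.camera_params(name): a dict with "camera_matrix" (3x3 intrinsics, pixels), "R" (3x3) and "t" (3): a world point X has camera coordinates R X + t; the wrist camera has in their place "tool_from_camera" (4x4, takes a point from camera to tool coordinates, whose origin is the TCP and whose axes are the tool frame's). Camera axes: x right, y down, z forward; pixel columns grow to the right and rows downward; lengths in m; the calibration is good to about 2 mm. The wrist camera is an equidistant fisheye: a pixel r from the principal point sees the ray r / f radians off the axis. A picture is of the moment at which its call begins: read the wrist's pose just before it. camera_params takes no time and is no camera call.
- ticket.sign_off(): hands the job in, once; it reports no verdict.
Trained networks look in the newest picture that a camera, given by its name, has taken for a name from the list of things; names that differ only in an ending like _2 or _b are one class to them, and where a whole thing is asked for, a point or a joint stands for the part that bears it (a point fixed in the world has none). Each returns a list of dicts, best first, with "conf" (0 to 1); they miss things now and then, are a little off and sometimes report something else, mostly with a low value. They report only what shows in the picture. A call takes as long as a camera call.
- spotter.outline_of(camera, label): "mask" (384x512 bool, what is visible of it) and "point" ([column, row] in pixels, amid what is visible of it).
The state is a dict: "time": time; "qpos": joint angles; "qvel": joint speeds; "joint_torque": joint torques, N m; "tcp_pos": TCP position; "tool_rot": TCP orientation; "force": force on the tool from outside, world axes, zero at the start; "wrist_torque": the same for the moment, N m; "gripper_width": finger opening in m.
Only numpy, scipy, OpenCV 4.12 (cv2) and the standard library are available. Lean on these libraries where they do the work, as an engineer would, in place of code of your own. Each camera call takes 0.05 s, during which the arm holds its last target.

TASK

With the fingertips, push the tall power-supply unit over against the blue leaf of the tilt-down rest, and press it down with the leaf, slowly and gently, until the leaf is fully down and the unit lies flat on it with its white screwed cover facing up, its foot still at the hinge. Do not grasp or lift anything, touch only the unit (not the leaf, nor anything else on the bench), and end clear of it all.

Things in the scene. Friction and masses are not known exactly. Their poses are not given: they have to be found in the camera images.
- unit: The tall power-supply unit: a light aluminium box standing on end, 90 mm (its x) x 110 mm (its y) x 170 mm tall (its z), 0.4 to 0.8 kg. Origin: centre of its underside (the end it stands on); z runs up its height, +x points to the leaf of the rest. The side at x = -45 mm is the white cover with four screws and vent slots; it must end facing up. It stands loose on the plinth of the rest, its +x side 2 to 6 mm from the hinge line.
- unit_heel (a point): Point on the unit: middle of the lower edge of its +x side (unit frame x = 45, y = 0, z = 0 mm), the edge it tips over.
- rest: Tilt-down rest, fixed to the bench: a grey plinth 16 mm high, 130 mm deep, 150 mm wide, on which the unit stands, and behind it a blue swing-down leaf. Origin: on the bench, straight below the middle of the hinge line; z up, +x (horizontal) is the direction in which the leaf swings down, and the plinth spans x = -130 to 0 mm. The hinge line runs along y at 16 mm above the origin, level with the plinth's top. Space for the leaf spans x = 0 to 170 mm.
- leaf (a joint): Angle of the leaf (rad): 0 upright, 1.571 fully down, its blue face then flat and level with the plinth's top. The leaf is a 126 mm wide, 150 mm long, 10 mm thick plate, its face in the plane of the hinge line. The hinge is stiff (about 1 N m friction, some damping): the leaf stays where it is left, also with the unit's weight on it, so the unit has to be pushed (8 to 14 N near its top) and pressed down all the way. It starts at 0 to 0.15.
- leaf_edge (a point): Middle of the free edge of the leaf, on its blue face, 150 mm from the hinge line.
- heatsink: Finned aluminium heat sink 80 x 60 x 37 mm; a loose bystander, to be left alone. Origin: centre of its underside, z up. 
- fan: Square cooling fan lying flat, 90 x 90 x 25 mm; a loose bystander, to be left alone. Origin: centre of its underside, z up. 
- board: Green circuit board lying flat, 150 x 100 mm, 4 mm thick (parts on it up to 16 mm high); a loose bystander, to be left alone. Origin: centre of its underside, z up. 
- spare_unit: Dark grey spare unit with a round fan on one side, 70 x 100 x 130 mm, standing on the bench; a loose bystander, to be left alone. Origin: centre of its underside, z up. 
- covers: Pile of three white metal covers, about 140 x 90 x 55 mm; a loose bystander, to be left alone. Origin: centre of its underside, z up. 
- cleaner: White plastic bottle with red cap, 52 mm diameter, 120 mm tall; a loose bystander, to be left alone. Origin: centre of its underside, z up. 
- driver: Screwdriver with orange handle, about 200 mm long, lying on the bench; a loose bystander, to be left alone. Its origin lies on its axis line at bench level, x runs along it.

How it is judged:
On the way, in this order (a step that is already met when the one before it is completed fails the run):
1. the unit leans on the leaf, half-way down, pushed by the fingers (value of joint leaf between 0.6 and 1.3 rad and angle between unit's own z axis and vertical above 0.55 rad and contact force between unit and leaf above 0.3 N and contact force between the fingers and unit above 0.3 N), for 0.1 s.
2. the unit lies flat on the lowered leaf (value of joint leaf above 1.53 rad and angle between unit's own x axis and vertical above 3.06 rad), for 0.2 s.
At the end, for the whole second after the job is handed in: Leaf within 0.04 rad of fully down, unit at rest on it, cover up within 0.08 rad, long axis within 0.15 rad of the rest's x axis, middle of tipping edge within 30 mm of the hinge middle in x, y. Never over 2 rad/s, edge never 20 mm up, leaf not handled, no bystander moved 20 mm (all of step 2 and angle between the z axis of unit and the x axis of rest, either way round below 0.15 rad and x of unit_heel in the frame of rest between -0.03 and 0.03 m and y of unit_heel in the frame of rest between -0.03 and 0.03 m and linear speed of unit below 0.02 m/s and angular speed of unit below 0.1 rad/s); the robot touches nothing.
It fails at once if the unit is swung or dropped faster than 2 rad/s (not gently) (angular speed of unit above 2 rad/s).
It fails at once if the unit is lifted: its tipping edge rises more than 20 mm above the plinth (z of unit_heel in the frame of rest above 0.036 m).
It fails at once if the unit is carried or shoved off its place on the rest by more than 50 mm (x of unit_heel in the frame of rest below -0.05 m or x of unit_heel in the frame of rest above 0.05 m or y of unit_heel in the frame of rest below -0.05 m or y of unit_heel in the frame of rest above 0.05 m).
It fails at once if the fingers work the leaf itself instead of the unit (over 3 N) (contact force between the fingers and leaf above 3 N).
It fails at once if a bystander is moved by more than 20 mm (distance of any of heatsink, fan, board, spare_unit, covers, cleaner, driver from where it was at the start of the episode above 0.02 m).
It also fails if it takes over 40 s, if anything falls off the work surface, if the arm or the gripper's body presses on something with over 40 N, if the wrist force passes 120 N, or if a joint passes its speed limit or range.

## Working session

There is one attempt and no reset: what is moved stays moved. The work goes in short steps, Python scripts to look and compute and a tool call to move; the robot and the scene stay as the last step left them, time stands still between calls to the robot, and variables do not carry over. Pictures are saved under pics/ and viewed, and the job is handed in when it is done.

Besides the shell and the picture viewer there is one more tool, called after ">>>" by a JSON object that holds its "name" and its "arguments". jog_arm: Moves the arm, as the interface text tells. Its arguments: {"type":"object","properties":{"rows":{"type":"array","items":{"type":"array","items":{"type":"number"}}},"newtons":{"type":"number"}},"required":["rows"]}

```bash
ls; mkdir -p pics
cat > h.py <<'E'
import numpy as np,cv2
from station import monitor, eyes, ticket, spotter
from scipy.spatial.transform import Rotation as Ro
def cap(n,f=None):
    p,d=eyes.capture(n)
    if f: cv2.imwrite('pics/'+f,p[:,:,::-1])
    return p,d
def cloud(n,d):
    c=eyes.camera_params(n);K=c['camera_matrix'];R=np.array(c['R']);t=np.array(c['t'])
    v,u=np.mgrid[:d.shape[0],:d.shape[1]]
    X=np.stack([(u-K[0][2])/K[0][0]*d,(v-K[1][2])/K[1][1]*d,d],-1)
    return (X-t)@R
def st():
    s=monitor.get_state();print({k:np.round(v,3).tolist() for k,v in s.items()})
    return s
E
python3 - <<'E'
from h import *
st()
for n in('scene','top'):
    p,d=cap(n,n+'0.png'); np.save(n+'0.npy',d);W=cloud(n,d)
    for l in('unit','leaf','rest','spare_unit','covers','cleaner','fan','board','heatsink','driver'):
        o=spotter.outline_of(n,l)
        if o:
            m=o[0]['mask']&(d>0);np.save(f'm_{n}_{l}.npy',m);q=W[m]
            print(n,l,o[0]['conf'],o[0]['point'],m.sum(),np.round(np.percentile(q,[2,50,98],axis=0),3).tolist())
        else: print(n,l,'none')
E
```

```text
pics
{'time': 0.0, 'qpos': [1.245, 0.481, 1.597, 0.0, 1.065, -0.047], 'qvel': [0.0, -0.002, 0.001, -0.001, -0.002, 0.0], 'joint_torque': [0.001, -95.065, -43.018, -0.0, 0.012, -0.0], 'tcp_pos': [0.179, 0.625, 0.256], 'tool_rot': [-3.142, 0.001, 1.292], 'force': [-0.271, 0.558, 0.126], 'wrist_torque': [0.062, 0.003, -0.002], 'gripper_width': 0.085}
scene unit 0.69 [238.5, 177.7] 894 [[0.447, -0.068, 0.154], [0.508, -0.009, 0.187], [0.554, 0.05, 0.192]]
scene leaf 0.74 [244.1, 204.8] 942 [[0.518, -0.037, 0.025], [0.545, 0.017, 0.104], [0.573, 0.074, 0.168]]
scene rest 0.77 [245.0, 222.8] 2918 [[0.495, -0.075, 0.001], [0.572, 0.037, 0.009], [0.697, 0.131, 0.166]]
scene spare_unit 0.81 [127.2, 211.7] 1266 [[0.624, -0.398, 0.007], [0.685, -0.339, 0.11], [0.706, -0.297, 0.135]]
scene covers 0.86 [154.6, 141.6] 819 [[0.226, -0.464, 0.003], [0.308, -0.415, 0.054], [0.365, -0.379, 0.062]]
scene cleaner 0.7 [334.6, 270.7] 374 [[0.667, 0.328, -0.001], [0.697, 0.351, 0.075], [0.707, 0.382, 0.122]]
scene fan 0.66 [352.2, 247.2] 743 [[0.502, 0.37, 0.0], [0.552, 0.416, 0.016], [0.6, 0.463, 0.029]]

[... 678 characters left out ...]
[0.616, -0.399, 0.012], [0.649, -0.341, 0.128], [0.696, -0.296, 0.137]]
top covers 0.94 [391.5, 263.3] 1361 [[0.229, -0.46, 0.026], [0.293, -0.415, 0.055], [0.36, -0.377, 0.062]]
top cleaner 0.59 [142.3, 150.4] 253 [[0.656, 0.327, 0.02], [0.67, 0.345, 0.083], [0.69, 0.372, 0.123]]
top fan 0.81 [121.5, 191.3] 856 [[0.502, 0.37, -0.003], [0.549, 0.416, 0.014], [0.596, 0.462, 0.029]]
top board 0.89 [380.7, 214.1] 1388 [[0.394, -0.448, -0.002], [0.463, -0.402, 0.006], [0.537, -0.355, 0.016]]
top heatsink 0.77 [137.5, 254.9] 545 [[0.312, 0.332, 0.007], [0.35, 0.363, 0.03], [0.39, 0.396, 0.042]]
top driver 0.88 [98.9, 265.3] 277 [[0.277, 0.483, 0.011], [0.326, 0.493, 0.022], [0.389, 0.507, 0.031]]
```

Run:
```python
from h import *
for n in('scene','top'):
    im=cv2.imread(f'pics/{n}0.png');cv2.imwrite(f'pics/{n}0b.png',cv2.resize(im[100:310,130:390] if n=='top' else im[120:300,130:390],None,fx=3,fy=2.8))
    d=np.load(n+'0.npy');W=cloud(n,d)
    m=np.load(f'm_{n}_unit.npy');q=W[m];q=q[q[:,2]>.178]
    r=cv2.minAreaRect((q[:,:2]*1000).astype(np.float32));print(n,'unit top',r,np.median(q[:,2]),cv2.boxPoints(r).round(1).tolist())
    m=np.load(f'm_{n}_rest.npy');q=W[m];q=q[(q[:,2]<.03)]
    r=cv2.minAreaRect((q[:,:2]*1000).astype(np.float32));print('rest',r,cv2.boxPoints(r).round(1).tolist())
    m=np.load(f'm_{n}_leaf.npy');q=W[m];q=q[(q[:,2]>.03)]
    for a in(.03,.06,.09,.12,.15,.16):
        z=q[(q[:,2]>a)&(q[:,2]<a+.02)]
        if len(z)>5:print(a,len(z),z.mean(0).round(4),np.ptp(z,axis=0))
```

```text
scene unit top ((495.29010009765625, -10.761962890625), (95.53800964355469, 110.13451385498047), 23.888992309570312) 0.18712694370499938 [[429.29998779296875, 20.200000762939453], [473.8999938964844, -80.5], [561.2999877929688, -41.79999923706055], [516.7000122070312, 58.900001525878906]]
rest ((557.5775146484375, 24.954727172851562), (298.0436096191406, 156.40037536621094), 24.58924674987793) [[389.5, 34.099998474121094], [454.6000061035156, -108.19999694824219], [725.5999755859375, 15.899999618530273], [660.5, 158.10000610351562]]
0.03 115 [0.5439 0.0178 0.0395] [0.06638103 0.1422824  0.01947882]
0.06 122 [0.5455 0.0149 0.0697] [0.06052792 0.13751773 0.0198001 ]
0.09 109 [0.5461 0.0178 0.1004] [0.05552397 0.12972688 0.01966394]
0.12 129 [0.5467 0.0187 0.1299] [0.05990584 0.11697484 0.01976851]
0.15 189 [0.546  0.0184 0.1611] [0.06069816 0.11434484 0.01926713]
0.16 123 [0.5452 0.0187 0.1657] [0.06069816 0.11287336 0.01290301]
top unit top ((493.8232727050781, -9.816085815429688), (91.99874877929688, 109.82162475585938), 24.507503509521484) 0.18677678697148756 [[429.20001220703125, 21.100000381469727], [474.70001220703125, -78.9000015258789], [558.5, -40.70000076293945], [512.9000244140625, 59.20000076293945]]
rest ((552.8232421875, 25.087844848632812), (303.6429748535156, 155.3701629638672), 24.925081253051758) [[382.3999938964844, 31.600000381469727], [447.8999938964844, -109.30000305175781], [723.2000122070312, 18.600000381469727], [657.7999877929688, 159.5]]
0.06 6 [0.5126 0.0646 0.0678] [0.00536536 0.01257773 0.01350177]
0.09 7 [0.5126 0.068  0.1012] [0.00399462 0.01252107 0.01399094]
0.12 10 [0.5133 0.068  0.1318] [0.00609365 0.0147248  0.01379579]
0.15 138 [0.5417 0.0176 0.1639] [0.05921383 0.11262693 0.01936313]
0.16 136 [0.5428 0.0167 0.1661] [0.0589011  0.11171657 0.01273138]
```

View pics/scene0b.png

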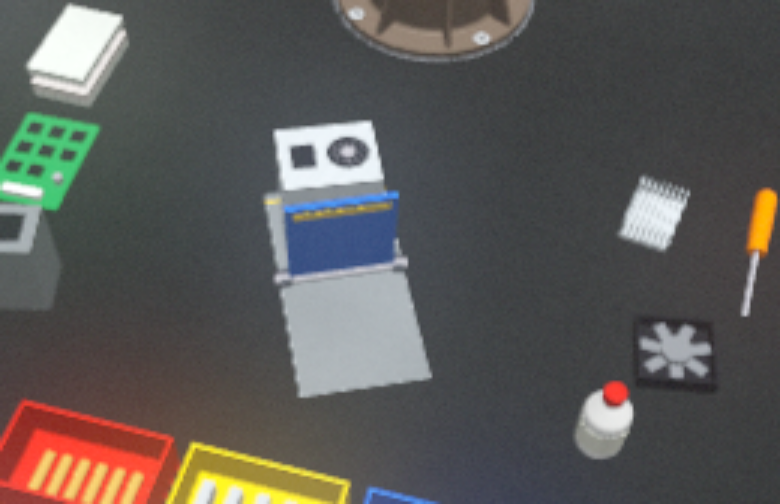

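View pics/top0b.png

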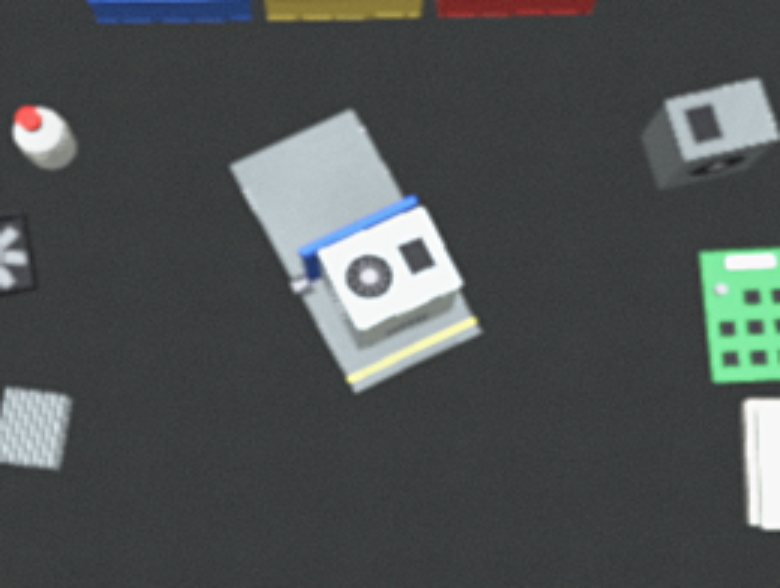

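The scene view (3x crop) shows the unit, with its white top at about (330,160), on the plinth with the blue leaf behind it at about (340,235). The top view agrees. The rest yaw is about 0.43, the hinge middle is near (0.537, 0.017), and the unit's y offset is about -6 mm. First I'll turn the tool so its y axis runs along the push line, and shut the fingers.

>>> {"name": "jog_arm", "arguments": {"rows": [[0,0,0,0,0,0.122,255],[0,0,0,0,0,0.122,255],[0,0,0,0,0,0.122,255],[0,0,0,0,0,0.122,255],[0,0,0,0,0,0.122,255],[0,0,0,0,0,0.122,255],[0,0,0,0,0,0.122,255],[0,0,0,0,0,0.122,255],[0,0,0,0,0,0.122,255],[0,0,0,0,0,0.122,255]], "newtons": 30}}

```text
time: 1.93
tcp_pos: [0.1789, 0.6249, 0.2563]
tool_rot: [-3.142, -0.0, 0.066]
force: [-0.5, -0.7, 0.0]
gripper_width: -0.0
```

>>> {"name": "jog_arm", "arguments": {"rows": [[0,0,0,0,0,0.122,255],[0,0,0,0,0,0.122,255],[0,0,0,0,0,0.122,255],[0,0,0,0,0,0.122,255],[0,0,0,0,0,0.122,255],[0,0,0,0,0,0.122,255],[0,0,0,0,0,0.122,255],[0,0,0,0,0,0.122,255],[0,0,0,0,0,0.122,255],[0,0,0,0,0,0.122,255]]}}

```text
time: 2.77
tcp_pos: [0.1789, 0.6249, 0.2562]
tool_rot: [3.142, -0.0, -1.154]
force: [0.3, -0.2, 0.7]
gripper_width: 0.0002
```

```bash
cat >> h.py <<'E'
def rel(target):
    s=monitor.get_state();R=Ro.from_euler('xyz',s['tool_rot']).as_matrix()
    return R.T@(np.array(target)-s['tcp_pos'])*100
YAW=.430;O=np.array([.5368,.0166]);U=np.array([np.cos(YAW),np.sin(YAW)]);V=np.array([-U[1],U[0]])
def r2w(x,y,z): return np.r_[O+x*U+y*V,z]
def w2r(p): d=np.array(p)[:2]-O; return np.r_[d@U,d@V,p[2]]
E
python3 - <<'E'
from h import *
s=st(); a=np.array([.40,.25,.256]); b=r2w(-.118,-.006,.256);print(b)
print(rel(a).round(2)/9,rel(b).round(2)-rel(a).round(2))
E
```

```text
{'time': 2.767, 'qpos': [1.245, 0.48, 1.596, -0.0, 1.065, 2.399], 'qvel': [0.0, 0.001, 0.0, -0.001, 0.001, 1.454], 'joint_torque': [0.0, -95.048, -43.064, 0.0, 0.001, -4.841], 'tcp_pos': [0.179, 0.625, 0.256], 'tool_rot': [3.142, -0.0, -1.154], 'force': [0.337, -0.202, 0.666], 'wrist_torque': [0.001, 0.021, 0.026], 'gripper_width': 0.0}
[ 0.43204327 -0.03804455  0.256     ]
[ 4.80333333e+00 -5.60000000e-01  3.33333333e-03] [27.64  8.73  0.  ]
```

>>> {"name": "jog_arm", "arguments": {"rows": [[3.6,-0.42,0,0,0,0,255],[3.6,-0.42,0,0,0,0,255],[3.6,-0.42,0,0,0,0,255],[3.6,-0.42,0,0,0,0,255],[3.6,-0.42,0,0,0,0,255],[3.6,-0.42,0,0,0,0,255],[3.6,-0.42,0,0,0,0,255],[3.6,-0.42,0,0,0,0,255],[3.6,-0.42,0,0,0,0,255],[3.6,-0.42,0,0,0,0,255],[3.6,-0.42,0,0,0,0,255],[3.6,-0.42,0,0,0,0,255]]}}

```text
time: 3.77
tcp_pos: [0.4027, 0.25, 0.2565]
tool_rot: [-3.141, 0.0, -1.148]
force: [1.0, 0.7, 0.5]
gripper_width: -0.0002
```

>>> {"name": "jog_arm", "arguments": {"rows": [[2.5,0.8,0,0,0,0,255],[2.5,0.8,0,0,0,0,255],[2.5,0.8,0,0,0,0,255],[2.5,0.8,0,0,0,0,255],[2.5,0.8,0,0,0,0,255],[2.5,0.8,0,0,0,0,255],[2.5,0.8,0,0,0,0,255],[2.5,0.8,0,0,0,0,255],[2.5,0.8,0,0,0,0,255],[2.5,0.8,0,0,0,0,255],[2.5,0.8,0,0,0,0,255],[0,0,0,0,0,0,255]]}}

```text
time: 4.77
tcp_pos: [0.4354, -0.0386, 0.2566]
tool_rot: [-3.141, -0.001, -1.15]
force: [-0.4, -0.0, 1.2]
gripper_width: 0.0
```

Run:
```python
from h import *
s=st();print(w2r(s['tcp_pos']),rel(r2w(-.118,-.006,.256)))
p,d=cap('scene','s1.png');W=cloud('scene',d)
im=cv2.imread('pics/s1.png');cv2.imwrite('pics/s1b.png',cv2.resize(im[60:260,130:390],None,fx=3,fy=2.9))
```

```text
{'time': 4.767, 'qpos': [-0.157, 0.18, 2.06, -0.001, 0.9, 0.993], 'qvel': [0.062, -0.008, 0.016, 0.022, 0.004, 0.098], 'joint_torque': [-2.712, -58.156, -37.067, -0.146, 0.264, -1.873], 'tcp_pos': [0.435, -0.039, 0.257], 'tool_rot': [-3.141, -0.001, -1.15], 'force': [-0.356, -0.005, 1.201], 'wrist_torque': [0.022, 0.039, -0.039], 'gripper_width': 0.0}
[-0.11520886 -0.00791706  0.25657022] [-0.18920899  0.28089919  0.05659355]
```

View pics/s1b.png

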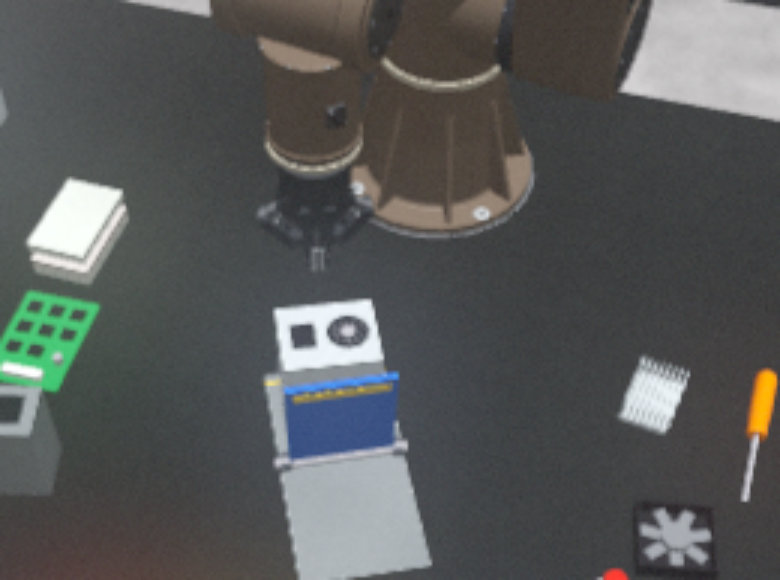

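The closed fingertips are at about (318,265) in the crop, just behind the unit and clear of it. I'll lower them behind the cover.

>>> {"name": "jog_arm", "arguments": {"rows": [[-0.1,0.15,1.1,0,0,0,255],[-0.1,0.15,1.1,0,0,0,255],[0,0,1.1,0,0,0,255],[0,0,1.1,0,0,0.01,255],[0,0,1.1,0,0,0,255],[0,0,1.1,0,0,0,255],[0,0,0,0,0,0,255]]}}

```text
time: 5.4
tcp_pos: [0.4301, -0.0338, 0.1889]
tool_rot: [3.14, 0.001, -1.157]
force: [-1.0, 1.4, -0.0]
gripper_width: 0.0
```

Run:
```python
from h import *
s=st();print(w2r(s['tcp_pos']))
for n in('top','scene'):
    p,d=cap(n,n+'2.png');im=p[:,:,::-1]
    W=cloud(n,d)
    r=(W-np.r_[O,0])@np.array([np.r_[U,0],np.r_[V,0],[0,0,1]]).T
    k=(d>0)&(r[...,0]<-.093)&(r[...,0]>-.15)&(abs(r[...,1]+.006)<.03)&(r[...,2]>.1)&(r[...,2]<.22)
    if k.any(): print(n,k.sum(),np.percentile(r[k],[2,50,98],axis=0).round(3))
    cv2.imwrite(f'pics/{n}2b.png',cv2.resize(im[100:270,160:390],None,fx=3,fy=3))
```

```text
{'time': 5.4, 'qpos': [-0.149, 0.276, 2.147, 0.0, 0.721, 1.008], 'qvel': [-0.003, -0.028, -0.027, 0.001, 0.055, -0.004], 'joint_torque': [-0.189, -61.741, -31.741, -0.006, -1.239, -0.001], 'tcp_pos': [0.43, -0.034, 0.189], 'tool_rot': [3.14, 0.001, -1.157], 'force': [-1.02, 1.394, -0.021], 'wrist_torque': [-0.05, 0.066, 0.008], 'gripper_width': 0.0}
[-0.1180135  -0.00134447  0.18890525]
scene 103 [[-0.126 -0.034  0.174]
 [-0.108 -0.006  0.203]
 [-0.093  0.016  0.22 ]]
```

View pics/top2b.png

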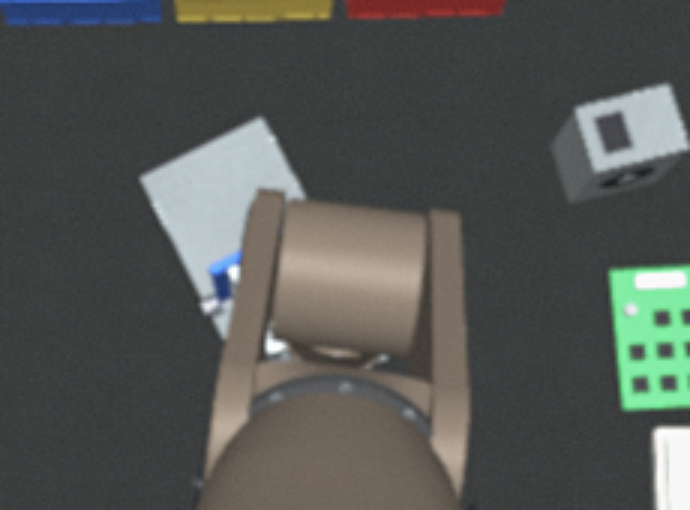

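View pics/scene2b.png

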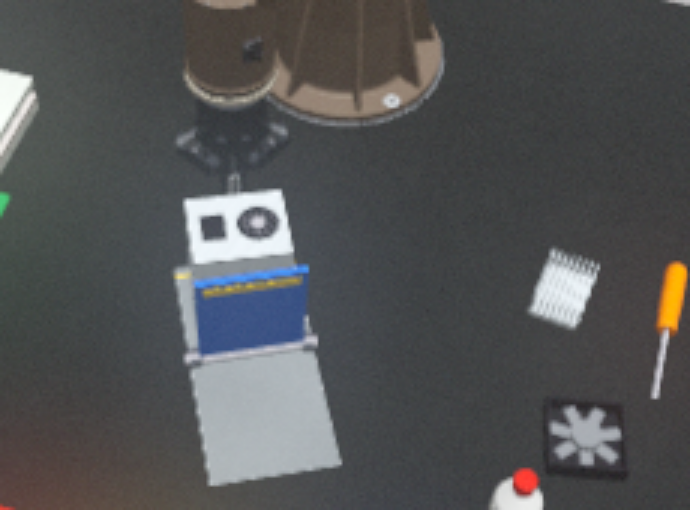

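The fingertips are at about (235,180) in the scene crop, behind the top of the unit. I'll correct y by +4.5 mm and the yaw, then advance to contact.

>>> {"name": "jog_arm", "arguments": {"rows": [[0.45,-0.3,0,0,0,-0.015,255],[0,-0.3,0,0,0,0,255],[0,-0.2,0,0,0,0,255],[0,-0.2,0,0,0,0,255],[0,-0.2,0,0,0,0,255],[0,-0.2,0,0,0,0,255],[0,-0.2,0,0,0,0,255]]}}

```text
time: 6.08
tcp_pos: [0.4473, -0.0321, 0.1903]
tool_rot: [3.141, 0.0, -1.143]
force: [-2.8, -1.6, 1.7]
gripper_width: -0.0002
```

```bash
cat >> h.py <<'E'
def chk(f=None):
    s=monitor.get_state();F=np.array(s['force'])
    print('t',round(s['time'],2),'tcp rest mm',(w2r(s['tcp_pos'])*1000).round(1),'rot',np.round(s['tool_rot'],3),'F rest',(np.r_[F[:2]@U,F[:2]@V,F[2]]).round(1),'q',np.round(s['qpos'],2))
    if f:
        p,d=cap('scene',f+'.png')
        cv2.imwrite(f'pics/{f}b.png',cv2.resize(p[80:270,160:350,::-1],None,fx=3,fy=3))
        r=(cloud('scene',d)-np.r_[O,0])@np.array([np.r_[U,0],np.r_[V,0],[0,0,1]]).T
        np.save(f+'.npy',r)
        # leaf: blue pixels
        b=p.astype(int);k=(d>0)&(b[...,2]>b[...,0]+40)&(b[...,2]>b[...,1]+25)&(abs(r[...,0])<.2)&(abs(r[...,1])<.08)&(r[...,2]>.02)
        if k.sum()>20:
            q=r[k];L=q[np.abs(q[:,1])<.05]
            A=np.polyfit(L[:,2],L[:,0],1) if np.ptp(L[:,2])>np.ptp(L[:,0]) else None
            print('blue n',k.sum(),'pct',np.percentile(L,[5,50,95],axis=0).round(3).tolist(),'theta',np.arctan(A[0]) if A is not None else np.pi/2-np.arctan(np.polyfit(L[:,0],L[:,2],1)[0]))
E
python3 - <<'E'
from h import *
chk('s3')
E
```

```text
t 6.08 tcp rest mm [-101.7   -7.   190.3] rot [ 3.141  0.    -1.143] F rest [-3.2 -0.3  1.7] q [-0.14  0.29  2.11 -0.    0.74  1.  ]
blue n 808 pct [[0.002, -0.046, 0.035], [0.009, -0.0, 0.098], [0.012, 0.045, 0.167]] theta -0.009164468043472956
```

View pics/s3b.png

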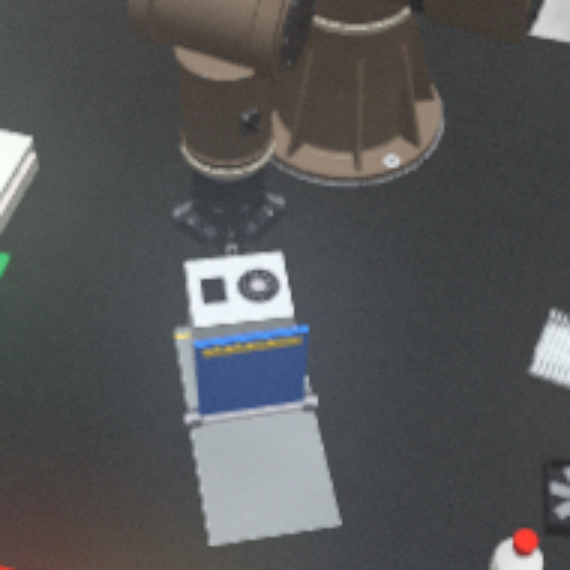

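Contact is made at 3.2 N. Next I'll compute the arc.

Run:
```python
import numpy as np
t=np.arange(0,1.6,.1)
x=-91*np.cos(t)+149*np.sin(t);z=16+91*np.sin(t)+149*np.cos(t)
for i in range(len(t)-1):print(t[i].round(1),x[i].round(1),z[i].round(1),'dy,dz per quarter cm',(-(x[i+1]-x[i])/40).round(3),(-(z[i+1]-z[i])/40).round(3))
```

```text
0.0 -91.0 165.0 dy,dz per quarter cm -0.383 -0.209
0.1 -75.7 173.3 dy,dz per quarter cm -0.402 -0.169
0.2 -59.6 180.1 dy,dz per quarter cm -0.417 -0.128
0.3 -42.9 185.2 dy,dz per quarter cm -0.428 -0.086
0.4 -25.8 188.7 dy,dz per quarter cm -0.434 -0.043
0.5 -8.4 190.4 dy,dz per quarter cm -0.436 0.001
0.6 9.0 190.4 dy,dz per quarter cm -0.434 0.044
0.7 26.4 188.6 dy,dz per quarter cm -0.427 0.087
0.8 43.5 185.1 dy,dz per quarter cm -0.417 0.13
0.9 60.1 179.9 dy,dz per quarter cm -0.402 0.171
1.0 76.2 173.1 dy,dz per quarter cm -0.383 0.21
1.1 91.5 164.7 dy,dz per quarter cm -0.36 0.247
1.2 105.9 154.8 dy,dz per quarter cm -0.333 0.282
1.3 119.2 143.5 dy,dz per quarter cm -0.303 0.314
1.4 131.4 131.0 dy,dz per quarter cm -0.271 0.342
```

>>> {"name": "jog_arm", "arguments": {"rows": [[0,-0.38,-0.15,0,0,0,255],[0,-0.38,-0.15,0,0,0,255],[0,-0.38,-0.15,0,0,0,255],[0,-0.38,-0.15,0,0,0,255],[0,-0.4,-0.12,0,0,0,255],[0,-0.4,-0.12,0,0,0,255],[0,-0.4,-0.12,0,0,0,255],[0,-0.4,-0.12,0,0,0,255]]}}

```text
time: 6.8
tcp_pos: [0.475, -0.0196, 0.2013]
tool_rot: [3.14, 0.0, -1.143]
force: [-10.5, -7.1, 14.3]
gripper_width: 0.0002
```

Run:
```python
from h import *
chk('s4')
```

```text
t 6.8 tcp rest mm [-71.2  -7.1 201.3] rot [ 3.14   0.    -1.143] F rest [-12.5  -2.1  14.3] q [-0.1   0.31  2.04 -0.    0.79  1.04]
blue n 592 pct [[0.011, -0.044, 0.036], [0.024, 0.0, 0.101], [0.035, 0.045, 0.165]] theta 0.16188618946100516
```

View pics/s4b.png

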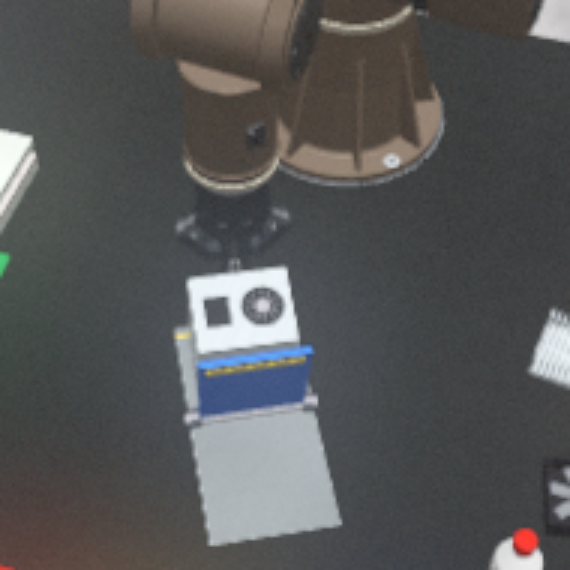

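The leaf and unit are tilting together, with the leaf at about 0.16 rad. The vertical drag is 14 N, so I'll follow the nominal arc from here.

>>> {"name": "jog_arm", "arguments": {"rows": [[0,-0.41,-0.17,0,0,0,255],[0,-0.41,-0.16,0,0,0,255],[0,-0.42,-0.14,0,0,0,255],[0,-0.42,-0.13,0,0,0,255],[0,-0.43,-0.11,0,0,0,255],[0,-0.43,-0.09,0,0,0,255],[0,-0.43,-0.08,0,0,0,255],[0,-0.43,-0.07,0,0,0,255]]}}

```text
time: 7.52
tcp_pos: [0.5059, -0.0053, 0.2102]
tool_rot: [3.14, 0.001, -1.143]
force: [-4.4, -3.7, -0.8]
gripper_width: -0.0002
```

Run:
```python
from h import *
chk('s5')
```

```text
t 7.52 tcp rest mm [-37.2  -7.  210.2] rot [ 3.140e+00  1.000e-03 -1.143e+00] F rest [-5.6 -1.5 -0.8] q [-0.07  0.34  1.97 -0.    0.83  1.07]
blue n 334 pct [[0.018, -0.045, 0.042], [0.049, -0.0, 0.113], [0.064, 0.044, 0.164]] theta 0.34173181066982616
```

View pics/s5b.png

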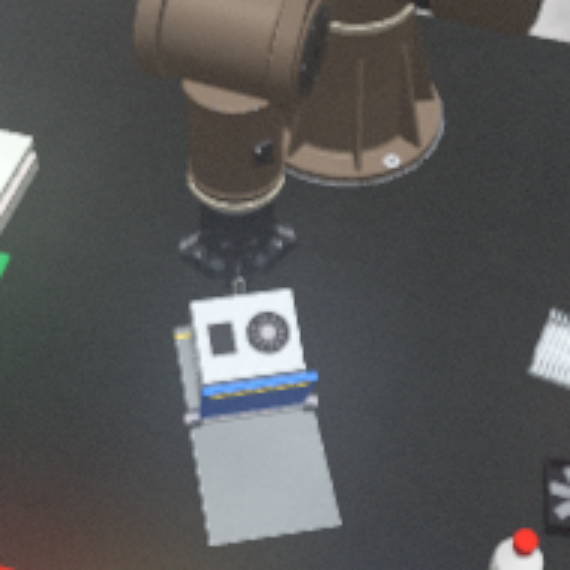

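>>> {"name": "jog_arm", "arguments": {"rows": [[0,-0.43,-0.05,0,0,0,255],[0,-0.43,-0.04,0,0,0,255],[0,-0.43,-0.03,0,0,0,255],[0,-0.43,-0.02,0,0,0,255],[0,-0.43,-0.01,0,0,0,255],[0,-0.43,0.01,0,0,0,255],[0,-0.43,0.02,0,0,0,255],[0,-0.43,0.03,0,0,0,255]]}}

```text
time: 8.23
tcp_pos: [0.5372, 0.0094, 0.2113]
tool_rot: [3.14, 0.001, -1.143]
force: [-7.1, 2.4, 2.9]
gripper_width: 0.0004
```

Run:
```python
from h import *
chk('s6')
```

```text
t 8.23 tcp rest mm [ -2.6  -6.8 211.3] rot [ 3.140e+00  1.000e-03 -1.143e+00] F rest [-5.5  5.2  2.9] q [-0.04  0.38  1.9   0.    0.86  1.1 ]
blue n 123 pct [[0.082, -0.044, 0.133], [0.087, 0.001, 0.139], [0.094, 0.044, 0.158]] theta 0.31836322182755666
```

View pics/s6b.png

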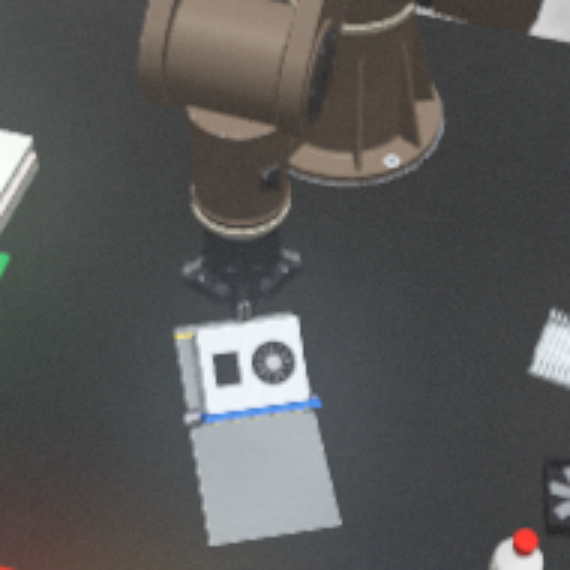

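>>> {"name": "jog_arm", "arguments": {"rows": [[0,-0.43,0.04,0,0,0,255],[0,-0.43,0.05,0,0,0,255],[0,-0.43,0.06,0,0,0,255],[0,-0.43,0.07,0,0,0,255],[0,-0.43,0.09,0,0,0,255],[0,-0.42,0.1,0,0,0,255],[0,-0.42,0.11,0,0,0,255],[0,-0.42,0.13,0,0,0,255]]}}

```text
time: 8.95
tcp_pos: [0.569, 0.0236, 0.2053]
tool_rot: [-3.141, 0.0, -1.143]
force: [-3.9, 3.1, 7.6]
gripper_width: -0.0003
```

```bash
cat >> h.py <<'E'
def fit(f,lo=.11):
    # planes of unit: end face (top, unit +z) normal
    r=np.load(f+'.npy')
    return r
E
python3 - <<'E'
from h import *
chk('s7')
r=np.load('s7.npy');d=r
m=spotter.outline_of('scene','unit')
if m:
    q=r[m[0]['mask']];print(m[0]['conf'],len(q),np.percentile(q,[3,50,97],axis=0).round(3).tolist())
    c=np.median(q,0);q=q[np.linalg.norm(q-c,axis=1)<.07]
    n=np.linalg.svd(q-q.mean(0),full_matrices=False)[2][2];print('normal',n.round(3),'tilt',np.arctan2(np.hypot(*n[:2]),abs(n[2])))
E
```

```text
t 8.95 tcp rest mm [ 32.1  -7.1 205.3] rot [-3.141  0.    -1.143] F rest [-2.3  4.4  7.6] q [-0.01  0.43  1.84  0.    0.88  1.13]
blue n 96 pct [[0.109, -0.043, 0.111], [0.112, -0.0, 0.117], [0.119, 0.045, 0.135]] theta 0.3933932938188811
0.77 1278 [[-0.04, -0.062, 0.094], [0.08, -0.012, 0.164], [0.118, 0.045, 0.198]]
normal [ 0.622 -0.04   0.782] tilt 0.6728683801959189
```

View pics/s7b.png

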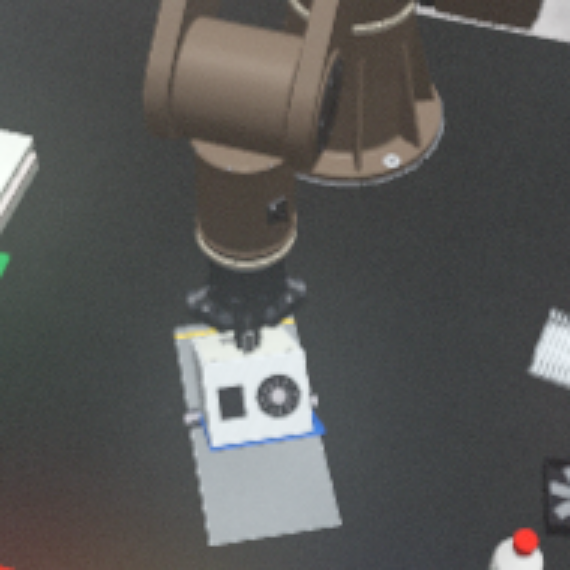

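>>> {"name": "jog_arm", "arguments": {"rows": [[-0.05,-0.42,0.12,0,0,0,255],[-0.05,-0.42,0.12,0,0,0,255],[-0.05,-0.41,0.13,0,0,0,255],[-0.05,-0.41,0.14,0,0,0,255],[-0.05,-0.41,0.15,0,0,0,255],[-0.05,-0.4,0.16,0,0,0,255],[-0.05,-0.4,0.17,0,0,0,255],[-0.05,-0.4,0.18,0,0,0,255]]}}

```text
time: 9.72
tcp_pos: [0.5975, 0.0406, 0.1931]
tool_rot: [-3.141, -0.0, -1.143]
force: [-0.9, -4.3, 3.2]
gripper_width: -0.0001
```

```bash
cat >> h.py <<'E'
def unit(f):
    r=np.load(f+'.npy')
    m=spotter.outline_of('scene','unit')
    if m:
        q=r[m[0]['mask']];print(m[0]['conf'],len(q),np.percentile(q,[3,50,97],axis=0).round(3).tolist())
        # ransac planes
        rng=np.random.default_rng(0);Q=q
        for j in range(2):
            best=None
            for _ in range(400):
                a,b,c=Q[rng.choice(len(Q),3,False)];n=np.cross(b-a,c-a);L=np.linalg.norm(n)
                if L<1e-5: continue
                k=abs((Q-a)@(n/L))<.003
                if best is None or k.sum()>best.sum(): best=k
            P=Q[best];n=np.linalg.svd(P-P.mean(0),full_matrices=False)[2][2];n*=np.sign(n[2]);print(' plane n',n.round(3),best.sum(),P.mean(0).round(3),'elev',np.arccos(n[2]).round(3))
            Q=Q[~best]
            if len(Q)<60:break
E
python3 - <<'E'
from h import *
chk('s8');unit('s8')
E
```

```text
t 9.72 tcp rest mm [ 65.2  -3.4 193.1] rot [-3.141 -0.    -1.143] F rest [-2.6 -3.5  3.2] q [0.02 0.48 1.78 0.   0.88 1.16]
blue n 52 pct [[0.134, 0.05, 0.111], [0.135, 0.05, 0.113], [0.135, 0.05, 0.115]] theta -0.14777851027222855
0.63 1337 [[0.004, -0.062, 0.059], [0.106, -0.012, 0.15], [0.139, 0.048, 0.183]]
 plane n [0.854 0.021 0.519] 648 [ 0.117 -0.006  0.147] elev 1.025
 plane n [-0.523 -0.01   0.853] 334 [ 0.054 -0.014  0.158] elev 0.55
```

View pics/s8b.png

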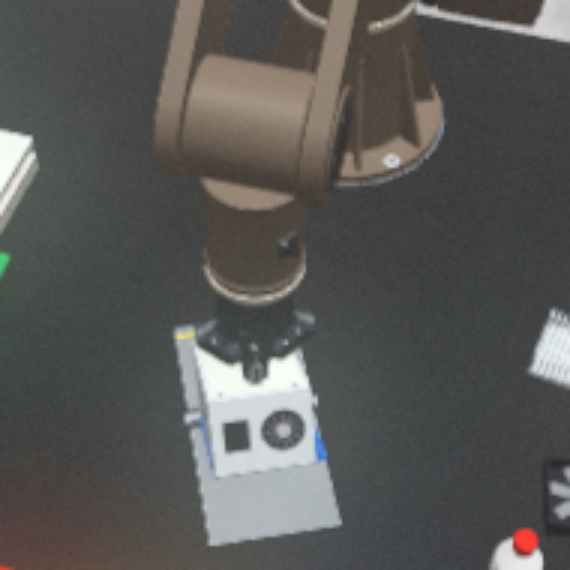

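The unit is at about 1.02 rad with its yaw straight. Its white cover is now visible at about (250,370), with the fingers on it. I'll continue along the arc.

>>> {"name": "jog_arm", "arguments": {"rows": [[0,-0.38,0.21,0,0,0,255],[0,-0.38,0.22,0,0,0,255],[0,-0.37,0.23,0,0,0,255],[0,-0.36,0.24,0,0,0,255],[0,-0.36,0.25,0,0,0,255],[0,-0.35,0.26,0,0,0,255],[0,-0.34,0.27,0,0,0,255],[0,-0.33,0.28,0,0,0,255]]}}

```text
time: 10.48
tcp_pos: [0.6239, 0.0527, 0.1736]
tool_rot: [-3.141, -0.0, -1.143]
force: [-0.1, 3.2, 4.6]
gripper_width: -0.0002
```

Run:
```python
from h import *
chk('s9');unit('s9')
```

```text
t 10.48 tcp rest mm [ 94.2  -3.5 173.6] rot [-3.141 -0.    -1.143] F rest [1.2 3.  4.6] q [0.04 0.54 1.73 0.   0.87 1.18]
blue n 55 pct [[0.136, 0.049, 0.118], [0.136, 0.049, 0.122], [0.139, 0.049, 0.129]] theta -0.18995092786819764
0.94 1212 [[0.038, -0.061, 0.076], [0.132, -0.013, 0.134], [0.155, 0.046, 0.158]]
 plane n [0.942 0.012 0.335] 633 [ 0.141 -0.006  0.119] elev 1.229
 plane n [-0.333 -0.006  0.943] 352 [ 0.089 -0.012  0.146] elev 0.34
```

View pics/s9b.png

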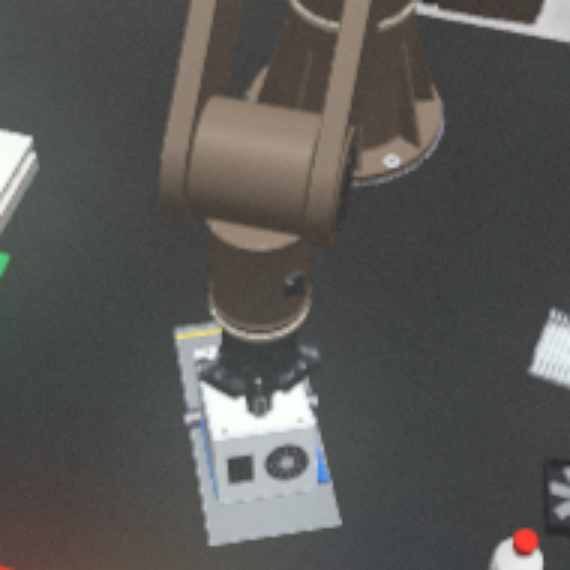

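>>> {"name": "jog_arm", "arguments": {"rows": [[0,-0.32,0.29,0,0,0,255],[0,-0.32,0.3,0,0,0,255],[0,-0.31,0.31,0,0,0,255],[0,-0.3,0.32,0,0,0,255],[0,-0.29,0.32,0,0,0,255],[0,-0.29,0.33,0,0,0,255],[0,-0.28,0.34,0,0,0,255],[0,-0.27,0.34,0,0,0,255]]}}

```text
time: 11.25
tcp_pos: [0.6458, 0.0625, 0.1482]
tool_rot: [-3.14, -0.0, -1.143]
force: [1.2, 2.7, 5.2]
gripper_width: 0.0003
```

Run:
```python
from h import *
chk('s10');unit('s10')
```

```text
t 11.25 tcp rest mm [118.2  -3.7 148.2] rot [-3.14  -0.    -1.143] F rest [2.2 2.  5.2] q [0.05 0.59 1.7  0.   0.85 1.19]
blue n 53 pct [[0.155, 0.049, 0.102], [0.155, 0.05, 0.11], [0.156, 0.05, 0.119]] theta -0.004426632180169787
0.57 1105 [[0.011, -0.06, 0.046], [0.153, -0.016, 0.113], [0.165, 0.046, 0.13]]
 plane n [0.99  0.019 0.138] 512 [ 0.159 -0.005  0.088] elev 1.432
 plane n [-0.124 -0.006  0.992] 366 [ 0.111 -0.015  0.123] elev 0.124
```

View pics/s10b.png

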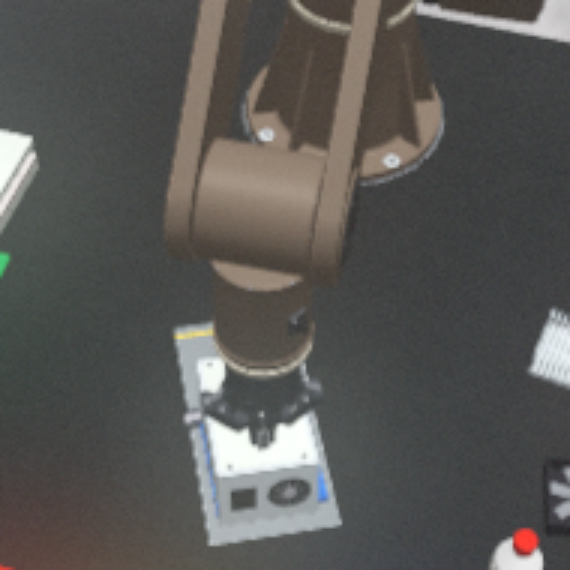

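>>> {"name": "jog_arm", "arguments": {"rows": [[0,-0.24,0.32,0,0,0,255],[0,-0.22,0.32,0,0,0,255],[0,-0.2,0.32,0,0,0,255],[0,-0.18,0.3,0,0,0,255],[0,-0.1,0.25,0,0,0,255],[0,0,0.1,0,0,0,255],[0,0,0.05,0,0,0,255]]}}

```text
time: 11.93
tcp_pos: [0.6534, 0.066, 0.1314]
tool_rot: [3.142, -0.0, -1.143]
force: [2.7, 1.7, 3.2]
gripper_width: 0.0003
```

Run:
```python
from h import *
chk('s11');unit('s11')
```

```text
t 11.93 tcp rest mm [126.6  -3.7 131.4] rot [ 3.142 -0.    -1.143] F rest [3.2 0.5 3.2] q [ 0.05  0.62  1.69 -0.    0.83  1.2 ]
blue n 22 pct [[0.163, 0.048, 0.056], [0.165, 0.049, 0.08], [0.166, 0.05, 0.102]] theta 0.011254264810662069
0.89 1100 [[0.015, -0.061, 0.024], [0.155, -0.02, 0.105], [0.169, 0.046, 0.113]]
 plane n [-0.009  0.006  1.   ] 448 [ 0.121 -0.015  0.108] elev 0.011
 plane n [1.    0.018 0.001] 407 [ 0.166 -0.005  0.065] elev 1.57
```

It's nearly flat, with the cover's elevation at 0.01 rad. I'll press a little more until the stop shows in the force reading.

>>> {"name": "jog_arm", "arguments": {"rows": [[0,0,0.1,0,0,0,255],[0,0,0.05,0,0,0,255],[0,0,0,0,0,0,255]]}}

```text
time: 12.28
tcp_pos: [0.6532, 0.066, 0.1309]
tool_rot: [-3.142, -0.0, -1.143]
force: [-2.9, 0.8, 13.2]
gripper_width: 0.0001
```

Run:
```python
from h import *
chk()
```

```text
t 12.28 tcp rest mm [126.4  -3.7 130.9] rot [-3.142 -0.    -1.143] F rest [-2.3  2.  13.2] q [ 0.05  0.62  1.69 -0.    0.83  1.2 ]
```

>>> {"name": "jog_arm", "arguments": {"rows": [[0,0,0.08,0,0,0,255],[0,0,0.07,0,0,0,255],[0,0,0,0,0,0,255],[0,0,0,0,0,0,255]]}}

```text
time: 12.62
tcp_pos: [0.6534, 0.066, 0.1306]
tool_rot: [-3.141, -0.0, -1.143]
force: [-7.8, -0.2, 30.6]
gripper_width: 0.0002
```

Run:
```python
from h import *
chk('s12');unit('s12')
```

```text
t 12.62 tcp rest mm [126.6  -3.7 130.6] rot [-3.141 -0.    -1.143] F rest [-7.1  3.  30.6] q [ 0.05  0.63  1.69 -0.    0.83  1.2 ]
0.6 1093 [[0.018, -0.06, 0.022], [0.156, -0.019, 0.104], [0.169, 0.046, 0.112]]
 plane n [ 0.009 -0.002  1.   ] 460 [ 0.122 -0.014  0.107] elev 0.009
 plane n [-1.    -0.013  0.003] 397 [ 0.167 -0.005  0.063] elev 1.567
```

View pics/s12b.png

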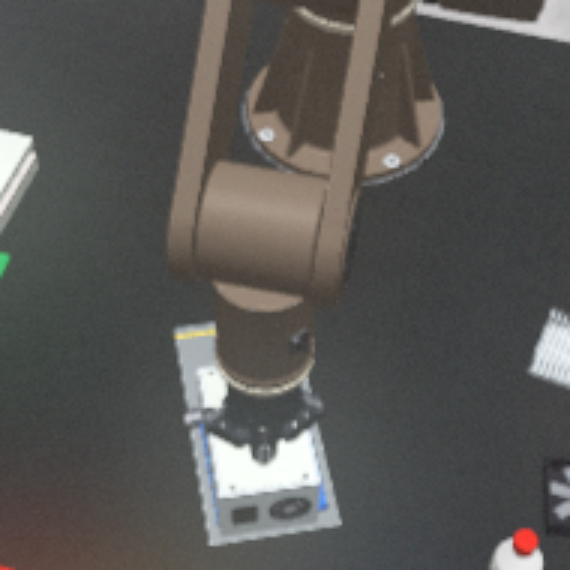

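The leaf is on its stop at 30 N and the unit is flat, with the fingers at about (262,450) on the cover. I'll lift straight up slowly and then move away.

>>> {"name": "jog_arm", "arguments": {"rows": [[0,0,-0.15,0,0,0,255],[0,0,-0.15,0,0,0,255],[0,0,-0.3,0,0,0,255],[0,0,-1,0,0,0,255],[0,0,-2,0,0,0,255],[0,0,-2.5,0,0,0,255],[0,0,-2.5,0,0,0,255],[0,0,-2.5,0,0,0,255],[0,0,-2.5,0,0,0,255]]}}

```text
time: 13.47
tcp_pos: [0.6531, 0.066, 0.2663]
tool_rot: [3.141, 0.0, -1.143]
force: [0.6, -0.9, -0.2]
gripper_width: 0.0001
```

>>> {"name": "jog_arm", "arguments": {"rows": [[-3,0,0,0,0,0,255],[-3,0,0,0,0,0,255],[-3,0,0,0,0,0,255],[-3,0,0,0,0,0,255],[-3,0,0,0,0,0,255],[-3,0,0,0,0,0,255],[-3,0,0,0,0,0,255],[-3,0,0,0,0,0,255],[0,0,0,0,0,0,255],[0,0,0,0,0,0,255]]}}

```text
time: 14.3
tcp_pos: [0.553, 0.2857, 0.2651]
tool_rot: [3.142, -0.0, -1.14]
force: [-0.1, 0.4, -0.0]
gripper_width: -0.0002
```

Run:
```python
from h import *
chk('s13');unit('s13')
p,d=cap('top','t13.png');W=cloud('top',d)
cv2.imwrite('pics/t13b.png',cv2.resize(p[70:270,100:390,::-1],None,fx=2.7,fy=2.9))
r=(W-np.r_[O,0])@np.array([np.r_[U,0],np.r_[V,0],[0,0,1]]).T
k=(d>0)&(r[...,2]>.095)&(r[...,2]<.115)&(abs(r[...,1])<.09)&(r[...,0]>-.06)&(r[...,0]<.22)
print(cv2.minAreaRect((r[k][:,:2]*1000).astype(np.float32)))
q=r[k];n=np.linalg.svd(q-q.mean(0),full_matrices=False)[2][2];print('cover normal',n.round(4),q.mean(0))
b=p.astype(int);kb=(d>0)&(b[...,2]>b[...,0]+40)&(b[...,2]>b[...,1]+25)&(r[...,0]>-.02)&(r[...,0]<.2)&(abs(r[...,1])<.09)&(r[...,2]<.09);print('blue z',kb.sum(),np.percentile(r[kb],[5,50,95],axis=0).round(4) if kb.any() else '')
for l in('spare_unit','covers','cleaner','fan','board','heatsink','driver'):
    o=spotter.outline_of('top',l)
    if o: print(l,np.median(W[o[0]['mask']&(d>0)],0).round(3))
```

```text
t 14.3 tcp rest mm [126.9 237.9 265.1] rot [ 3.142 -0.    -1.14 ] F rest [ 0.1  0.4 -0. ] q [ 0.43  0.43  1.65 -0.    1.06  1.57]
0.64 1883 [[0.006, -0.06, 0.034], [0.111, -0.008, 0.107], [0.169, 0.044, 0.112]]
 plane n [ 0.002 -0.     1.   ] 1068 [ 0.087 -0.008  0.108] elev 0.002
 plane n [1.    0.025 0.   ] 379 [ 0.166 -0.005  0.066] elev 1.571
((81.90499877929688, -4.607181549072266), (172.19203186035156, 110.2083969116211), 0.916006863117218)
cover normal [-0.0043  0.0064  1.    ] [ 0.07994474 -0.00426253  0.1067505 ]
blue z 257 [[0.0151 0.0494 0.0087]
 [0.0765 0.0562 0.0162]
 [0.14   0.0647 0.0637]]
spare_unit [ 0.65  -0.34   0.128]
covers [ 0.291 -0.415  0.055]
cleaner [0.584 0.102 0.015]
board [ 0.465 -0.402  0.006]
heatsink [0.603 0.045 0.106]
driver [0.322 0.493 0.022]
```

View pics/t13b.png

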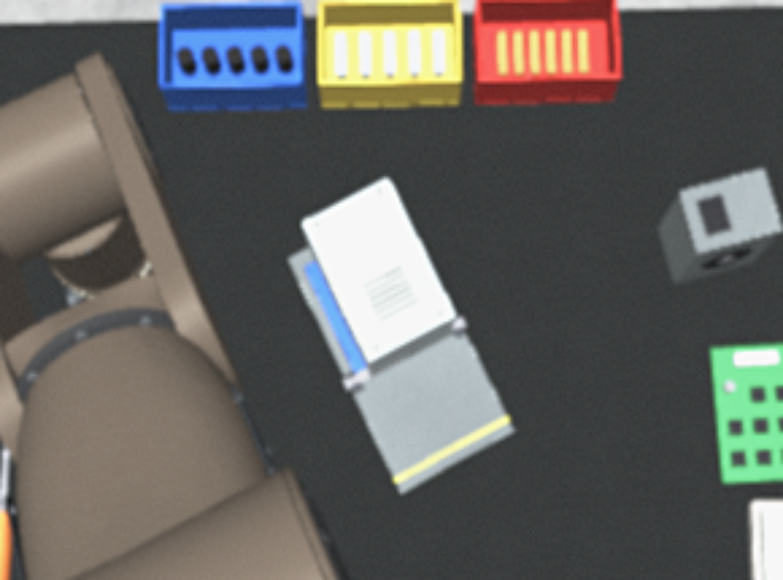

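View pics/s13b.png

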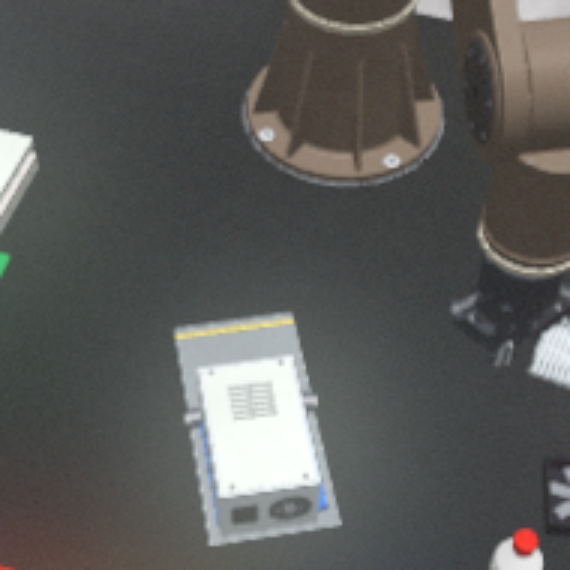

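The unit lies flat with the screwed white cover up. It covers about (300-455, 180-360) in the top crop, with its heel at the hinge, and the arm is clear at z 0.265. I'll hand it in.

```bash
python3 -c "
from station import ticket
print(ticket.sign_off())"
```

```text
the job is handed in; nothing more can be done
None
```

I tipped the unit onto the blue leaf with the closed fingertips and pressed both down, about 0.3 rad/s on average. I stopped when the force rose to 30 N with almost no more travel, so the leaf was on its stop. Then I lifted straight up, moved aside and handed in at about 14.4 s; the hand-in gives no verdict.

**Last checks:**
- **Unit:** The cover faces up, level to within 0.01 rad. The long axis is about 0.02 rad off the rest's x axis. The tipping edge is about 4 mm short of the hinge in x and 5 mm off in y.
- **Leaf:** Its visible strip lies at about 16 mm, level with the plinth's top. The angle is judged from this and from the unit lying level; I did not measure it directly.
- **Arm:** It is clear, with TCP height 0.265 m and no force on the tool.

**Bystanders:** The spare unit, covers, board and driver read within about 4 mm of where they started. The arm hid the fan, heatsink and cleaner from the top camera, and the detections for the heatsink and cleaner were false (they fell on the rest), so I discarded them. In the last scene picture all three look to be where they were. I did not measure their final positions, but the tool never went near them at bench height.

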